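# Lock the inspection box's glass frame and show the stamp to its camera

## Robot

A 6-joint arm with a two-finger parallel gripper is mounted at the origin on a cart in front of the work surface, level with it; the furniture and walls round the work are solid. World frame = base frame: x ahead of the robot, y to its left, z up, the work surface at z = 0. Lengths are in m, angles in rad, forces in N, time in s.
With the tool pointing down it reaches from about 0.425 to 0.95 m from the base axis. Payload 3.5 kg.
Tool frame: the origin (TCP) lies on the centre line of the jaws, within the pads' length; the fingertips stand 19 mm ahead of it and the grasp point (between the pads) is the TCP; z points along the fingers, y is the line along which they close (so a half turn about z gives the same grasp; the last joint's range is limited). The gripper opens to 85 mm and grips with 20 to 120 N. Pads are 22 mm wide; open, the fingers measure 114 mm over their backs; the gripper's body (76 mm by 85 mm) begins 54 mm behind the grasp point. The pads swing forward as they close: fully open they stand 13 mm farther back than shut.
Start: joints at [-1.438, 0.286, 1.577, -0, 1.279, -0.15], TCP at [0.188, -0.648, 0.25] pointing down, gripper open.
Joint ranges: [-2.77, 2.77], [-0.9, 2.22], [0.21, 2.48], [-1.53, 4.67], [0.24, 2.81], [-2.84, 2.84]. Speed limits (rad/s): [2.79, 2.79, 3.14, 3.14, 3.14, 3.14].

## Interface

Orientations are given as a unit quaternion [x, y, z, w].
In Python, from plant import status, cams, ctrl gives the robot as it stands.
- The arm moves only by the shell command python3 -m inch 'ROWS' [FORCE]. ROWS is JSON, a list of rows, each a list of 3 entries, a list of its own where there are three numbers: the opening, from -1 (shut) to 1 (fully open), then the shift along the tool's x, y, z in cm, then the turn about the tool's z in rad. In form: [[jaw, [dx, dy, dz], twist], ...]. A call has 1 to 20 rows; each row is the pose to reach, as a shift and turn from the pose commanded when the call began, along the tool's axes at that moment; what a row does not reach only later rows make up. A row lasts 1/10 s, in which the tool goes at most 50 mm and 8.59 degrees, less where a joint would pass 70% of its speed; a pose out of reach is approached as far as the arm can. A call with a gripper value outside its range is refused whole. The fingers move at their own pace and stop on an object; FORCE is the grip in N (left out, the last holds). Time passes only in rows, so rows that repeat a pose let the fingers close. It gives the time, the measured TCP pose, the force and the opening at its end, in the units of the state.
- status.get_state(): the state, without advancing time (a new reading comes with each control period).
- cams.read_camera(name): name is "scene" or "top" or "wrist"; returns the picture (384x512x3 uint8, blue, green, red); there is no depth.
- cams.calibration(name): a dict with "camera_matrix" (3x3 intrinsics, pixels), "cam_to_world" (4x4, takes a point from camera to world coordinates); the wrist camera has in their place "mount" (4x4, takes a point from camera to tool coordinates, whose origin is the TCP and whose axes are the flange's). Camera axes: x right, y down, z forward; pixel columns grow to the right and rows downward; lengths in m; the calibration is good to about 2 mm. A picture is of the moment at which its call begins: read the wrist's pose just before it. calibration takes no time and is no camera call.
- ctrl.sign_off(): hands the job in, once; it reports no verdict.
The state is a dict: "time": time; "qpos": joint angles; "dq": joint speeds; "joint_efforts": joint torques, N m; "eef_pos": TCP position; "tcp_rot": TCP orientation; "contact_force": force on the tool from outside, world axes, zero at the start; "wrist_torque": the same for the moment, N m; "opening": opening from 0.0 (shut) to 1.0 (fully open).
Only numpy, scipy, OpenCV 4.12 (cv2) and the standard library are available. Lean on these libraries where they do the work, as an engineer would, in place of code of your own. Each camera call takes 0.05 s, during which the arm holds its last target. There are 200 camera calls.

## Task

Get the grey inspection box ready by turning its orange turnbutton square across the edge of the dark glass frame, so that the frame is secured. Then take the teal and red self-inking stamp out of the cardboard tray and hold it upright, centred over the box's glass with its underside 10 cm above the glass and the long side of its red base parallel to the long side of the glass, so that the camera below can check the stamping face. Finish while still holding the stamp still there in the gripper, and leave everything else where it is.

Things in the scene. Friction and masses are not known exactly. Their poses are not given: they have to be found in the camera images.
- check_box: Grey inspection box fixed on the desk, 150 (x) x 200 (y) x 49 mm high, origin at the centre of its underside. On top, towards its -y end, a dark steel frame 110 x 128 mm (its top 49 mm above the desk) around a glass over an upward-looking camera; towards its +y end the orange turnbutton. It stands in varying places and yaws.
- window (a point): Centre of the glass's upper face, 46 mm above the desk; visible glass 72 mm along x, 100 mm along y. Axes as the box's: z up, y along the long side of the glass. The stamp is to be held centred over this point, its underside 100 mm above it.
- turnbutton_grip (a point): On the turnbutton's vertical pivot axis, 66 mm above the desk, half-way up its finger grip. The orange turnbutton pivots about its middle: an upright grip fin 46 mm long, 10 mm thick, from 56 to 76 mm above the desk, on a flat wing 60 mm long, 15 mm wide, 6 mm thick, whose underside is 50 mm above the desk. This point's y axis runs along the fin, z up. The fin can be pinched from above across its thickness and turned, or its end pushed round.
- turnbutton (a joint): Angle of the turnbutton, rad. 0: secured, the fin lies along the box's y axis, square across the edge of the frame, its end over the frame. About 1.57: open, the fin lies along the box's x axis, clear of the frame. Grows counter-clockwise seen from above, so it is secured by turning clockwise. Starts between 1.1 and 1.6; end stops at -0.08 and 1.75; stays where it is left (friction 0.04 N m).
- stamp_mid (a point): Centre (half-way up, 28 mm above the underside) of the loose self-inking stamp that stands upright in the tray; axes: z up, y along the long side of the red base. Red base 30 (x) x 46 (y) x 14 mm, above it a teal handle about 18 mm thick up to 56 mm above the underside, on the same vertical axis; grasp it by the handle. 40 to 75 g. (A like stamp far back on the desk beside the green tin is fixed scenery and not meant.) Symmetric: either end of the base may face either way.
- tray: Open cardboard tray fixed on the desk, 110 (x) x 150 (y) mm, walls 24 mm high, origin at the centre of its underside, inner floor 2 mm above the desk. Holds the stamp, the eraser and the sharpener.
- eraser: Bystander in the tray: green and white eraser, 19 x 38 x 12 mm, origin under its centre.
- sharpener: Bystander in the tray: metal pencil sharpener, 15 x 25 x 13 mm, origin under its centre.
- blue_tape: Bystander on the desk: roll of tape in a blue case, 62 x 75 x 24 mm, origin under its centre.
- highlighter: Bystander on the desk: yellow highlighter, 120 x 17 x 16 mm, origin under its centre.
- pen_jar: Bystander on the desk behind the box: clear jar of pens, 79 mm across, 159 mm high, origin under its centre.
- turquoise_pen: Bystander on the desk: turquoise pen, 135 x 12 x 10 mm, origin under its centre.

How it is judged:
On the way, in this order (a step that is already met when the one before it is completed fails the run):
1. the turnbutton is turned square across the frame edge (within 0.2 rad) while the stamp still stands in the tray (value of joint turnbutton below 0.2 rad and distance of stamp_mid from where it was at the start of the episode below 0.03 m), for 0.2 s.
2. the stamp is lifted clear of the tray in the gripper (height (world z) of stamp_mid above 0.09 m and contact force between stamp and the fingers above 0.5 N), for 0.2 s.
At the end, for the whole second after the job is handed in: Turnbutton within 0.2 rad of secured. Stamp held still by the fingers alone, within 15 mm of centred over the glass, underside 85 to 115 mm above it, within 0.15 rad of upright, base's long side within 0.2 rad of the glass's long side (either way round). Bystanders within 30 mm of their starts (value of joint turnbutton below 0.2 rad and horizontal distance between stamp_mid and window below 0.015 m and z of stamp_mid in the frame of window between 0.113 and 0.143 m and angle between stamp_mid's own z axis and vertical below 0.15 rad and angle between the y axis of stamp_mid and the y axis of window, either way round below 0.2 rad and contact force between stamp and the fingers above 0.5 N and contact force between stamp and check_box below 0.05 N and contact force between stamp and tray below 0.05 N and linear speed of stamp below 0.02 m/s and distance of each of eraser, sharpener, blue_tape, highlighter, pen_jar, turquoise_pen from where it was at the start of the episode below 0.03 m); the arm keeps its last pose, push and grip.
It fails at once if a bystander is moved by more than 30 mm (distance of any of eraser, sharpener, blue_tape, highlighter, pen_jar, turquoise_pen from where it was at the start of the episode above 0.03 m).
It also fails if it takes over 50 s, if anything falls off the work surface, if the arm or the gripper's body presses on something with over 40 N, if the wrist force passes 120 N, or if a joint passes its speed limit or range.

## Working session

There is one attempt and no reset: what is moved stays moved. The work goes in short steps, Python scripts to look and compute and a shell command to move; the robot and the scene stay as the last step left them, time stands still between calls to the robot, and variables do not carry over. Pictures are saved under pics/ and viewed, on a budget of 10 in all, crops included, one or two more only if the job needs it, and the job is handed in when it is done.

```bash
ls; mkdir -p pics
python3 - <<'E'
from plant import status,cams
import cv2,numpy as np
np.set_printoptions(precision=4,suppress=True)
s=status.get_state();print(s)
for n in("scene","top","wrist"):
    c=cams.calibration(n);print(n,{k:np.array(v) for k,v in c.items()})
    cv2.imwrite(f"pics/{n}0.png",cams.read_camera(n))
a=[cv2.imread(f"pics/{n}0.png") for n in("scene","top")]
E
```

```text
pics
{'time': 0.0, 'qpos': array([-1.438 ,  0.2872,  1.5782, -0.    ,  1.2786, -0.15  ]), 'dq': array([ 0.0003, -0.0013,  0.0009,  0.0009, -0.0015,  0.001 ]), 'joint_efforts': array([  0.0017, -40.598 , -29.2623,  -0.0001,   0.0058,   0.    ]), 'eef_pos': array([ 0.1883, -0.6476,  0.2489]), 'tcp_rot': array([ 0.99  ,  0.1409,  0.    , -0.0012]), 'contact_force': array([-0.2498,  1.2472,  0.1296]), 'wrist_torque': array([ 0.0295, -0.0109,  0.0391]), 'opening': 0.997554209343363}
scene {'camera_matrix': array([[497.4908,   0.    , 262.2406],
       [  0.    , 497.4908, 184.3803],
       [  0.    ,   0.    ,   1.    ]]), 'cam_to_world': array([[-0.6259, -0.5746,  0.5273,  0.0618],
       [-0.7799,  0.4555, -0.4293,  0.4531],
       [ 0.0065, -0.6799, -0.7332,  0.79  ],
       [ 0.    ,  0.    ,  0.    ,  1.    ]])}
top {'camera_matrix': array([[434.1185,   0.    , 252.5994],
       [  0.    , 434.1185, 189.2794],
       [  0.    ,   0.    ,   1.    ]]), 'cam_to_world': array([[ 0.0242, -0.9848,  0.1717,  0.4379],
       [-0.9997, -0.0242,  0.0021,  0.0106],
       [ 0.0021, -0.1717, -0.9851,  0.9242],
       [ 0.    ,  0.    ,  0.    ,  1.    ]])}
wrist {'camera_matrix': array([[283.1137,   0.    , 256.0708],
       [  0.    , 283.1137, 190.4333],
       [  0.    ,   0.    ,   1.    ]]), 'mount': array([[-0.0011, -0.9465, -0.3227,  0.0832],
       [ 1.    , -0.001 , -0.0005,  0.0002],
       [ 0.0001, -0.3227,  0.9465, -0.1239],
       [ 0.    ,  0.    ,  0.    ,  1.    ]])}
```

View pics/top0.png

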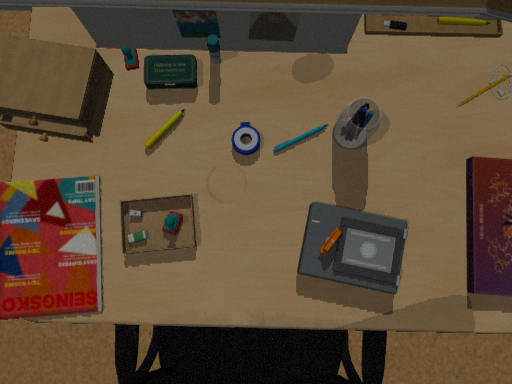

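View pics/scene0.png

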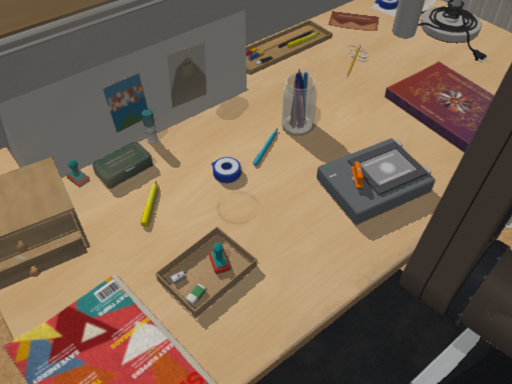

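The top view shows the box around (353,247), with the orange fin at (331,242) lying diagonally. The stamp is at (172,222) in the tray. In the scene view the fin is at (357,175) and the stamp at (219,258).

```bash
cat > h.py <<'E'
import cv2,numpy as np
from plant import status,cams
from scipy.spatial.transform import Rotation as R
np.set_printoptions(precision=4,suppress=True)
def shot(n,f=None):
    s=status.get_state();im=cams.read_camera(n);c=cams.calibration(n)
    if n=="wrist":
        T=np.eye(4);T[:3,:3]=R.from_quat(s["tcp_rot"]).as_matrix();T[:3,3]=s["eef_pos"];T=T@np.array(c["mount"])
    else:T=np.array(c["cam_to_world"])
    if f:cv2.imwrite(f"pics/{f}.png",im)
    return im,np.array(c["camera_matrix"]),T
def ray(px,K,T):
    px=np.atleast_2d(px).astype(float);d=np.c_[px,np.ones(len(px))]@np.linalg.inv(K).T@T[:3,:3].T
    return T[:3,3],d/np.linalg.norm(d,axis=1)[:,None]
def plane(px,K,T,z):
    o,d=ray(px,K,T);return o+d*((z-o[2])/d[:,2])[:,None]
def tri(obs):
    A=np.zeros((3,3));b=np.zeros(3)
    for px,K,T in obs:
        o,d=ray(px,K,T);P=np.eye(3)-np.outer(d[0],d[0]);A+=P;b+=P@o
    x=np.linalg.solve(A,b)
    return x,[float(np.linalg.norm(np.cross(ray(p,K,T)[1][0],x-T[:3,3]))) for p,K,T in obs]
def mask(im,lo,hi,roi=None):
    m=cv2.inRange(cv2.cvtColor(im,cv2.COLOR_BGR2HSV),np.array(lo),np.array(hi))
    if roi:
        z=np.zeros_like(m);x0,y0,x1,y1=roi;z[y0:y1,x0:x1]=m[y0:y1,x0:x1];m=z
    return m
def blob(m):
    c=max(cv2.findContours(m,cv2.RETR_EXTERNAL,cv2.CHAIN_APPROX_NONE)[0],key=cv2.contourArea)
    M=cv2.moments(c);return np.array([M["m10"],M["m01"]])/M["m00"],c,cv2.minAreaRect(c)
OR=((5,150,90),(18,255,255));TE=((78,100,40),(98,255,255))
E
python3 - <<'E'
from h import *
t=shot("top","t1");s=shot("scene","s1")
for nm,c,rt,rs in(("fin",OR,(300,200,400,290),(320,140,440,210)),("teal",TE,(160,205,190,240),(200,230,240,285))):
    a=blob(mask(t[0],*c,rt));b=blob(mask(s[0],*c,rs))
    print(nm,a[0],a[2],b[0],b[2],tri([(a[0],*t[1:]),(b[0],*s[1:])]))
# box from top: corners by eye
print(plane([(310,203),(407,220),(390,292),(299,275)],*t[1:],.046))
print(plane([(341,218),(406,232),(397,281),(333,268)],*t[1:],.049))
print(plane([(121,201),(193,195),(196,247),(125,255)],*t[1:],.024))
E
```

```text
fin [330.7418 239.7614] ((330.17999267578125, 240.75999450683594), (7.200000286102295, 29.000001907348633), 36.869895935058594) [357.3234 174.9701] ((357.5140380859375, 174.7275390625), (25.93379783630371, 9.06933307647705), 77.00537872314453) (array([ 0.4904, -0.1463,  0.0548]), [0.0009276023150953191, 0.0009276023150952597])
teal [170.9609 221.861 ] ((170.30001831054688, 221.60000610351562), (12.332881927490234, 16.76007080078125), 18.434947967529297) [218.3777 255.0324] ((217.79209899902344, 254.4325714111328), (23.085575103759766, 11.093070030212402), 77.00537872314453) (array([0.5222, 0.1805, 0.0258]), [0.0006455055788831406, 0.0006455055788831599])
[[ 0.5654 -0.1054  0.046 ]
 [ 0.5354 -0.3024  0.046 ]
 [ 0.3919 -0.2635  0.046 ]
 [ 0.4205 -0.0838  0.046 ]]
[[ 0.5358 -0.1678  0.049 ]
 [ 0.5107 -0.2984  0.049 ]
 [ 0.4136 -0.2771  0.049 ]
 [ 0.4358 -0.1509  0.049 ]]
[[0.5631 0.2874 0.024 ]
 [0.5795 0.1374 0.024 ]
 [0.4714 0.126  0.024 ]
 [0.4516 0.2707 0.024 ]]
```

```bash
python3 -m inch '[[1,[43,-39.8,0],-2.13],[1,[43,-39.8,0],-2.13],[1,[43,-39.8,0],-2.13],[1,[43,-39.8,0],-2.13],[1,[43,-39.8,0],-2.13],[1,[43,-39.8,0],-2.13],[1,[43,-39.8,0],-2.13],[1,[43,-39.8,0],-2.13],[1,[43,-39.8,0],-2.13],[1,[43,-39.8,0],-2.13],[1,[43,-39.8,0],-2.13],[1,[43,-39.8,0],-2.13],[1,[43,-39.8,0],-2.13],[1,[43,-39.8,0],-2.13],[1,[43,-39.8,0],-2.13],[1,[43,-39.8,0],-2.13],[1,[43,-39.8,0],-2.13],[1,[43,-39.8,0],-2.13]]'
python3 - <<'E'
from h import *
w=shot("wrist","w1");s=status.get_state();print(s["qpos"],s["eef_pos"],s["dq"])
b=blob(mask(w[0],*OR));print(b[0],b[2],plane(b[0],*w[1:],.066))
E
```

```text
time: 2.05
eef_pos: [0.4902, -0.1461, 0.2503]
tcp_rot: [0.357, 0.934, 0.0, -0.0]
contact_force: [0.0, 0.1, -0.4]
opening: 1.002
[-0.4882 -0.0789  1.9727  0.      1.2477 -1.3295] [ 0.4902 -0.1461  0.2504] [-0.0006  0.0018  0.0003  0.0007 -0.0006 -0.0003]
[255.2407 165.546 ] ((255.21783447265625, 165.67822265625), (50.547889709472656, 12.636972427368164), 84.2894058227539) [[ 0.4839 -0.142   0.066 ]]
```

View pics/w1.png

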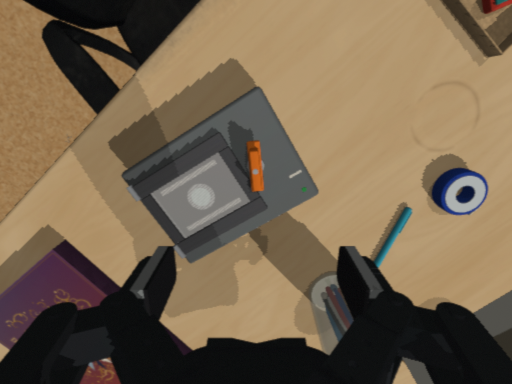

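The wrist view shows the fin from (254,142) to (258,190), almost aligned with the tool x axis. The glass runs from (153,188) to (249,196), and the box's top corners are about (123,177), (259,88), (317,190) and (190,261).

Run:
```python
from h import *
t=shot("top");s=shot("scene");w=shot("wrist")
fin=blob(mask(w[0],*OR));ft=blob(mask(t[0],*OR,(300,200,400,290)));fs=blob(mask(s[0],*OR,(320,140,440,210)))
print("fin wrist+top",tri([(fin[0],*w[1:]),(ft[0],*t[1:])]),"wrist+scene",tri([(fin[0],*w[1:]),(fs[0],*s[1:])]))
def ends(r,o,z):
    p=cv2.boxPoints(r);p=p[np.argsort(p[:,1])];e=plane([p[:2].mean(0),p[2:].mean(0)],*o,z);d=e[0]-e[1]
    return e.mean(0),np.linalg.norm(d),np.degrees(np.arctan2(d[1],d[0]))%180
print(ends(fin[2],w[1:],.066)); print(ends(ft[2],t[1:],.066))
g=cv2.cvtColor(w[0],cv2.COLOR_BGR2GRAY);print("V glass,frame,body",g[215,215],g[170,155],g[150,190],g[140,260],g[120,240],g[210,270])
def sub(im,pts):
    return cv2.cornerSubPix(cv2.cvtColor(im,cv2.COLOR_BGR2GRAY),np.float32(pts).reshape(-1,1,2),(4,4),(-1,-1),(3,50,.01)).reshape(-1,2)
cw=sub(w[0],[(123,177),(259,88),(317,190),(190,261)])
ct=sub(t[0],[(407,220),(390,292),(299,275),(310,203)]) # same order? print to compare
print(cw,plane(cw,*w[1:],.046));print(ct,plane(ct,*t[1:],.046))
# glass
m=((g>95)&(mask(w[0],(0,0,0),(180,60,255))>0)).astype(np.uint8)*255
z=np.zeros_like(m);z[125:262,125:262]=m[125:262,125:262]
b=blob(cv2.morphologyEx(z,cv2.MORPH_CLOSE,np.ones((9,9))));print("glass",b[2],plane(cv2.boxPoints(b[2]),*w[1:],.046))
```

```text
fin wrist+top (array([ 0.4767, -0.1297,  0.1058]), [0.005588940514913842, 0.005588940514913847]) wrist+scene (array([ 0.4856, -0.1424,  0.0607]), [0.0007937650520258178, 0.0007937650520259613])
(array([ 0.4847, -0.1427,  0.066 ]), np.float64(0.057906153200726784), np.float64(143.66505339916912))
(array([ 0.4851, -0.1343,  0.066 ]), np.float64(0.044200371160938765), np.float64(149.0599677758869))
V glass,frame,body 152 41 48 91 92 89
[[120.4796 174.8232]
 [260.2916  87.1391]
 [318.5062 192.0308]
 [189.5914 263.0354]] [[ 0.388  -0.2737  0.046 ]
 [ 0.426  -0.0828  0.046 ]
 [ 0.5641 -0.1098  0.046 ]
 [ 0.5286 -0.3005  0.046 ]]
[[407.7413 221.7592]
 [390.     292.    ]
 [296.5367 271.368 ]
 [310.883  202.4027]] [[ 0.5318 -0.3037  0.046 ]
 [ 0.3919 -0.2635  0.046 ]
 [ 0.4274 -0.0788  0.046 ]
 [ 0.5667 -0.1072  0.046 ]]
glass ((199.99029541015625, 196.92703247070312), (58.50080871582031, 80.4330062866211), 58.448612213134766) [[ 0.4274 -0.2644  0.046 ]
 [ 0.4462 -0.1653  0.046 ]
 [ 0.5162 -0.1805  0.046 ]
 [ 0.5    -0.2868  0.046 ]]
```

```bash
python3 -m inch '[[0,[0.5,0,0],-0.1],[0,[0.5,0,4],-0.1],[0,[0.5,0,8],-0.1],[0,[0.5,0,12],-0.1],[0,[0.5,0,15],-0.1],[0,[0.5,0,17.1],-0.1],[0,[0.5,0,17.1],-0.1],[0,[0.5,0,17.1],-0.1]]' 20
python3 - <<'E'
from h import *
w=shot("wrist","w2");s=status.get_state();print(s["eef_pos"],s["contact_force"])
b=blob(mask(w[0],*OR));print(b[0],b[2])
E
```

```text
time: 3.05
eef_pos: [0.4867, -0.1428, 0.0796]
tcp_rot: [0.309, 0.951, 0.0, -0.0]
contact_force: [0.1, -0.2, 0.6]
opening: 0.496
[ 0.4874 -0.1432  0.0806] [-0.1349 -0.3136  0.3514]
[253.6202 244.377 ] ((253.5, 247.0), (104.0, 25.0), 90.0)
```

View pics/w2.png

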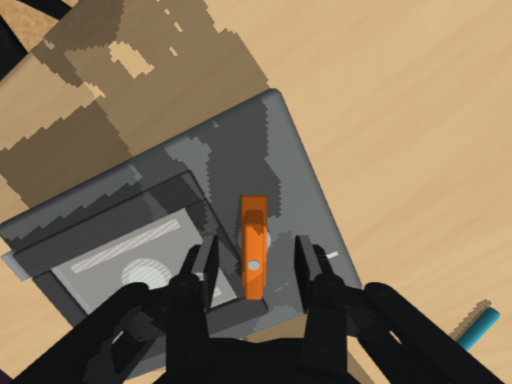

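The fin sits between the jaws at column 254, with the jaw centre at 256, and is aligned with the tool. I'll pinch it and turn it.

```bash
python3 -m inch '[[-1,[0,0,0],0],[-1,[0,0,0],0],[-1,[0,0,0],0],[-1,[0,0,0],0],[-1,[0,0,0],0],[-1,[0,0,0],0],[-1,[0,0,0],0.14],[-1,[0,0,0],0.28],[-1,[0,0,0],0.42],[-1,[0,0,0],0.56],[-1,[0,0,0],0.7],[-1,[0,0,0],0.84],[-1,[0,0,0],0.98],[-1,[0,0,0],1.12],[-1,[0,0,0],1.12],[-1,[0,0,0],1.12],[-1,[0,0,0],1.12]]' 25
```

```text
time: 4.8
eef_pos: [0.4867, -0.1444, 0.0811]
tcp_rot: [0.767, 0.642, -0.001, 0.002]
contact_force: [-4.1, -4.1, 3.5]
opening: 0.107
```

```bash
python3 -m inch '[[0,[0,0,0],0],[0,[0,0,0],0],[0,[0,0,0],0],[0,[0,0,0],0],[0,[0,0,-4],0],[0,[0,0,-8],0],[0,[0,0,-12],0],[0,[0,0,-17],0],[0,[0,0,-17],0],[0,[0,0,-17],0]]'
python3 - <<'E'
from h import *
s=shot("scene");w=shot("wrist","w3")
f=blob(mask(w[0],*OR));fs=blob(mask(s[0],*OR,(320,140,440,210)))
print(f[0],f[2],tri([(f[0],*w[1:]),(fs[0],*s[1:])]))
p=cv2.boxPoints(f[2]);p=p[np.argsort(p[:,1])];e=plane([p[:2].mean(0),p[2:].mean(0)],*w[1:],.064);d=e[0]-e[1];print(e,np.linalg.norm(d),np.degrees(np.arctan2(d[1],d[0])))
g=cv2.cvtColor(w[0],cv2.COLOR_BGR2GRAY)
m=((g>95)&(mask(w[0],(0,0,0),(180,60,255))>0)).astype(np.uint8)*255
cs=[c for c in cv2.findContours(cv2.morphologyEx(m,cv2.MORPH_CLOSE,np.ones((5,5))),0,1)[0] if cv2.contourArea(c)>1500]
for c in cs:
    r=cv2.minAreaRect(c);print(r,plane(cv2.boxPoints(r),*w[1:],.046)[:,:2].tolist())
E
```

```text
time: 5.8
eef_pos: [0.4873, -0.1428, 0.2511]
tcp_rot: [0.767, 0.642, 0.001, 0.002]
contact_force: [0.5, -0.0, -0.8]
opening: 0.498
[256.8659 170.3871] ((257.0, 170.5), (49.0, 12.0), 90.0) (array([ 0.4872, -0.1416,  0.0618]), [0.0001525456641767327, 0.0001525456641766963])
[[ 0.4925 -0.1139  0.064 ]
 [ 0.4824 -0.1699  0.064 ]] 0.05693473980355293 79.8099927950653
((256.0, 228.0), (70.0, 58.0), 90.0) [[0.44561558776606114, -0.16720895717356077], [0.5154410025139476, -0.17981097162302306], [0.5010175813145388, -0.2778886557394558], [0.42475442462977286, -0.2641485669755149]]
((467.434814453125, 183.93299865722656), (107.49684143066406, 74.98811340332031), 13.760785102844238) [[0.6611978035506696, -0.22563345561770254], [0.6821254206191987, -0.13822416312372782], [0.8031650504754216, -0.19034331844262675], [0.7927314735956645, -0.2853512291290357]]
((258.5, 184.5), (123.0, 113.0), 0.0) [[0.39336441549188195, -0.2248976829560928], [0.4285620312667645, -0.08472222500098887], [0.5658742610103248, -0.10953797989520099], [0.5505373977077163, -0.2532313992354122]]
```

View pics/w3.png

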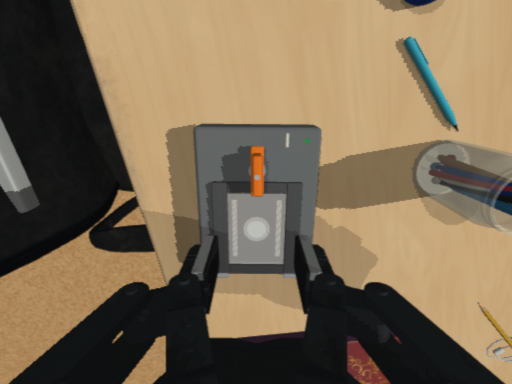

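The fin is now at 79.8° and the box's long axis at 79.6°, so it is secured. The glass circle is centred at (256,229). The stamp is next.

```bash
python3 -m inch '[[1,[32.4,-2.3,0],0],[1,[32.4,-2.3,0],0],[1,[32.4,-2.3,0],0],[1,[32.4,-2.3,0],0],[1,[32.4,-2.3,0],0],[1,[32.4,-2.3,0],0],[1,[32.4,-2.3,0],0],[1,[32.4,-2.3,0],0],[1,[32.4,-2.3,0],0],[1,[32.4,-2.3,0],0],[1,[32.4,-2.3,0],0],[1,[32.4,-2.3,0],0]]'
python3 - <<'E'
from h import *
w=shot("wrist","w4");s=status.get_state();print(s["eef_pos"],s["qpos"])
cv2.imwrite("pics/w4c.png",cv2.resize(w[0][80:300,130:400],None,fx=2.8,fy=2.7,interpolation=cv2.INTER_CUBIC))
E
```

```text
time: 7.1
eef_pos: [0.5213, 0.1792, 0.2492]
tcp_rot: [0.768, 0.641, -0.0, -0.0]
contact_force: [-0.0, 0.1, -0.0]
opening: 1.0
[0.5214 0.1793 0.2494] [ 0.1473  0.0147  1.8834 -0.      1.2434  0.3269]
```

View pics/w4c.png

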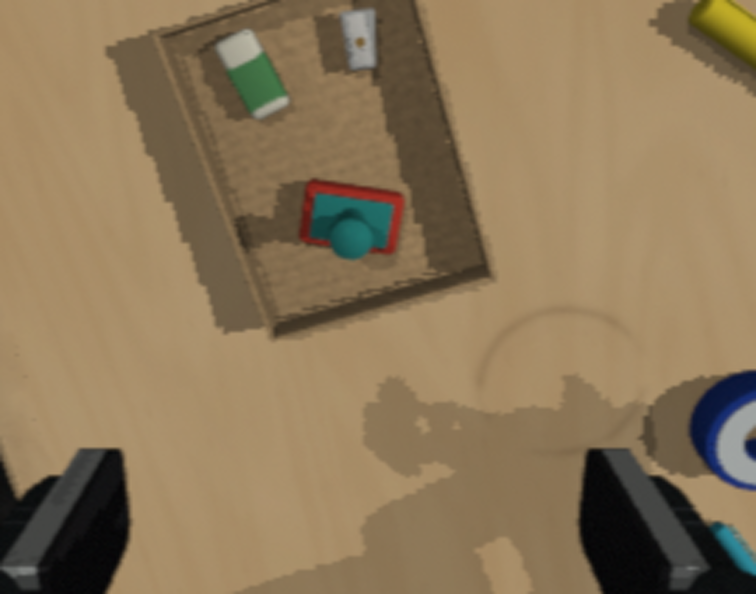

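The crop shows the stamp upright, with its ball handle at about (352,238) in the crop and the base's long side nearly left to right. The eraser and sharpener are clear of it, towards the far side of the tray.

```bash
cat > st.py <<'E'
from h import *
def red(im,roi):
    return cv2.bitwise_or(mask(im,(0,150,60),(6,255,255),roi),mask(im,(172,150,60),(180,255,255),roi))
def both(im,roi): return cv2.morphologyEx(cv2.bitwise_or(red(im,roi),mask(im,*TE,roi)),cv2.MORPH_CLOSE,np.ones((3,3)))
def longdir(r,o,z):
    p=plane(cv2.boxPoints(r),*o,z);a,b=p[1]-p[0],p[2]-p[1]
    d=a if np.linalg.norm(a)>np.linalg.norm(b) else b
    return p.mean(0),np.linalg.norm(a),np.linalg.norm(b),np.degrees(np.arctan2(d[1],d[0]))%180
E
python3 - <<'E'
from st import *
w=shot("wrist");s=shot("scene");R_=(200,130,310,200);RS=(200,230,240,285)
a=blob(red(w[0],R_));print("red",a[2],longdir(a[2],w[1:],.016))
c=cv2.convexHull(blob(both(w[0],R_))[1])
ha=blob(mask(w[0],*TE,R_));hs=blob(mask(s[0],*TE,RS));rs=blob(red(s[0],RS))
print("teal",ha[0],tri([(ha[0],*w[1:]),(hs[0],*s[1:])]))
# ball: nearest (lowest) rows in wrist, top rows in scene
g=w[0][140:200,215:300]
v=cv2.cvtColor(g,cv2.COLOR_BGR2HSV)
for r in range(144,178,2): print(r,[tuple(int(q) for q in w[0][r,k]) for k in (250,255,260)])
ys,xs=np.nonzero(mask(s[0],*TE,RS)); print("scene teal",[(int(y),int(xs[ys==y].min()),int(xs[ys==y].max())) for y in np.unique(ys)])
ys,xs=np.nonzero(mask(w[0],*TE,R_)); print("wrist teal",[(int(y),int(xs[ys==y].min()),int(xs[ys==y].max())) for y in np.unique(ys)])
E
```

```text
red ((255.05996704101562, 160.0800018310547), (34.93107604980469, 23.05168342590332), 8.13010311126709) (array([0.5205, 0.1818, 0.016 ]), np.float64(0.03012808979943921), np.float64(0.04434024766501095), np.float64(161.4763676400682))
teal [254.7912 162.7591] (array([0.5202, 0.1821, 0.0297]), [0.0002790966279055079, 0.0002790966279054908])
144 [(80, 112, 136), (83, 116, 141), (84, 117, 142)]
146 [(83, 115, 141), (82, 113, 137), (83, 115, 139)]
148 [(29, 39, 98), (50, 70, 107), (78, 108, 135)]
150 [(32, 42, 147), (30, 39, 132), (25, 34, 112)]
152 [(55, 61, 98), (40, 49, 142), (35, 45, 152)]
154 [(100, 104, 32), (98, 104, 39), (84, 89, 65)]
156 [(98, 103, 32), (97, 102, 31), (101, 107, 33)]
158 [(94, 98, 30), (58, 61, 18), (100, 105, 31)]
160 [(59, 62, 18), (57, 60, 18), (93, 98, 29)]
162 [(58, 61, 17), (96, 102, 31), (81, 86, 25)]
164 [(79, 83, 24), (102, 107, 32), (103, 109, 33)]
166 [(81, 85, 25), (103, 108, 33), (110, 116, 36)]
168 [(79, 83, 24), (99, 104, 30), (108, 114, 35)]
170 [(75, 79, 23), (96, 101, 30), (104, 109, 34)]
172 [(71, 75, 23), (90, 95, 28), (96, 102, 35)]
174 [(70
[... 228 characters left out ...]
4, 221), (251, 215, 221), (252, 212, 222), (253, 212, 222), (254, 212, 223), (255, 213, 223), (256, 213, 223), (257, 213, 224), (258, 214, 224), (259, 214, 224), (260, 214, 225), (261, 215, 225), (262, 215, 225), (263, 215, 225), (264, 216, 225), (265, 216, 223), (266, 216, 219)]
wrist teal [(152, 243, 246), (153, 243, 252), (154, 243, 259), (155, 243, 265), (156, 242, 269), (157, 242, 269), (158, 242, 269), (159, 242, 268), (160, 242, 268), (161, 242, 268), (162, 242, 268), (163, 242, 268), (164, 241, 268), (165, 241, 267), (166, 241, 267), (167, 241, 267), (168, 247, 267), (169, 248, 267), (170, 248, 266), (171, 249, 266), (172, 249, 260), (173, 250, 260), (174, 251, 259), (175, 254, 257)]
```

```bash
python3 -m inch '[[1,[0.25,-0.15,0],-1.445],[1,[0.25,-0.15,0],-1.445],[1,[0.25,-0.15,0],-1.445],[1,[0.25,-0.15,0],-1.445],[1,[0.25,-0.15,0],-1.445],[1,[0.25,-0.15,4],-1.445],[1,[0.25,-0.15,8],-1.445],[1,[0.25,-0.15,12],-1.445],[1,[0.25,-0.15,12],-1.445],[1,[0.25,-0.15,12],-1.445],[1,[0.25,-0.15,12],-1.445],[1,[0.25,-0.15,12],-1.445]]'
python3 - <<'E'
from st import *
w=shot("wrist","w5");s=shot("scene");st=status.get_state();print(st["eef_pos"],st["tcp_rot"])
t=np.load if 0 else None
RW=(170,120,350,360)
a=blob(red(w[0],RW));print("red",a[0],a[2],longdir(a[2],w[1:],.016))
h=blob(mask(w[0],*TE,RW));print("teal",h[0],h[2])
ys,xs=np.nonzero(mask(w[0],*TE,RW)); print([(int(y),int(xs[ys==y].min()),int(xs[ys==y].max())) for y in np.unique(ys)[::3]])
# ball by earlier scene + earlier wrist picture pose
T=np.eye(4);T[:3,:3]=R.from_quat([.768,.641,0,0]).as_matrix();T[:3,3]=[.5214,.1793,.2494]
c=cams.calibration("wrist");K=np.array(c["camera_matrix"])
print("ball",tri([((255+3-.5,168.5),K,T@np.array(c["mount"])),((217.5,247.5),*s[1:])]))
E
```

```text
time: 8.45
eef_pos: [0.5205, 0.1829, 0.1297]
tcp_rot: [0.152, 0.988, 0.0, 0.0]
contact_force: [0.3, -0.9, -0.2]
opening: 1.004
[0.5205 0.183  0.1299] [0.1521 0.9884 0.0002 0.0005]
red [254.1074 180.861 ] ((254.0, 190.0), (50.0, 32.0), 90.0) (array([0.5183, 0.1815, 0.016 ]), np.float64(0.027512245773457386), np.float64(0.046787881629575354), np.float64(163.3060456218944))
teal [253.5603 196.0049] ((254.0, 197.5), (45.0, 24.0), 90.0)
[(175, 243, 265), (178, 243, 266), (181, 242, 265), (184, 243, 265), (187, 242, 265), (190, 243, 265), (193, 242, 265), (196, 242, 265), (199, 242, 265), (202, 242, 264), (205, 242, 264), (208, 242, 264), (211, 242, 264), (214, 244, 263), (217, 246, 261), (220, 253, 255)]
ball (array([0.523 , 0.18  , 0.0494]), [0.0009298817331746097, 0.0009298817331746553])
```

View pics/w5.png

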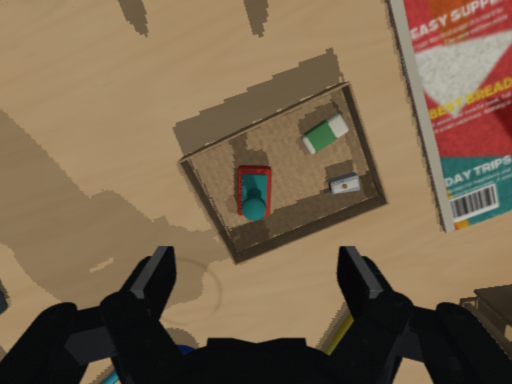

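The stamp is aligned with the tool x axis, at columns 242–265 with its centre around 254 and its ball at (254,209). I'll descend and grasp.

```bash
python3 -m inch '[[0,[0,-0.15,0],0],[0,[0,-0.15,4],0],[0,[0,-0.15,6.5],0],[0,[0,-0.15,8.3],0],[0,[0,-0.15,8.3],0],[0,[0,-0.15,8.3],0],[-1,[0,-0.15,8.3],0],[-1,[0,-0.15,8.3],0],[-1,[0,-0.15,8.3],0],[-1,[0,-0.15,8.3],0],[-1,[0,-0.15,8.3],0],[-1,[0,-0.15,8.3],0],[-1,[0,-0.15,8.3],0]]' 30
python3 -m inch '[[-1,[0,0,-1],0],[-1,[0,0,-3],0],[-1,[0,0,-6],0],[-1,[0,0,-10],0],[-1,[0,0,-14],0],[-1,[0,0,-18],0],[-1,[0,0,-18],0],[-1,[0,0,-18],0]]'
python3 - <<'E'
from st import *
w=shot("wrist","w6");s=status.get_state();print(s["eef_pos"],s["tcp_rot"],s["opening"])
E
```

```text
time: 9.85
eef_pos: [0.521, 0.1816, 0.048]
tcp_rot: [0.151, 0.988, 0.0, 0.001]
contact_force: [-0.9, -1.3, 6.9]
opening: 0.2
time: 10.65
eef_pos: [0.52, 0.1818, 0.2277]
tcp_rot: [0.151, 0.988, 0.001, 0.001]
contact_force: [-0.1, 0.1, -1.8]
opening: 0.199
[0.519  0.1816 0.2257] [ 0.1513  0.9885 -0.0001 -0.0006] 0.1959079371689193
```

View pics/w6.png

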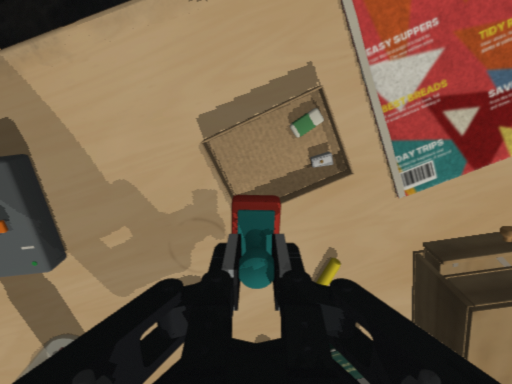

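The stamp is held upright, with its base at (256,212) between the pads, and the tray bystanders have not moved. I'll carry it to the glass.

```bash
python3 -m inch '[[-1,[-0.3,-1.5,0],0.05],[-1,[-0.9,-4.5,0],0.15],[-1,[-1.5,-8,0],0.27],[-1,[-2.2,-11.5,0],0.39],[-1,[-2.9,-15,0],0.51],[-1,[-3.6,-18.5,0],0.63],[-1,[-4.2,-22,0],0.75],[-1,[-4.9,-25.5,0],0.87],[-1,[-5.6,-29,0],0.99],[-1,[-6.3,-32.5,0],1.11],[-1,[-6.9,-36,0],1.23],[-1,[-7.4,-38.5,0.5],1.35],[-1,[-7.65,-40,1.5],1.43],[-1,[-7.65,-40,2.5],1.445],[-1,[-7.65,-40,3.3],1.445],[-1,[-7.65,-40,3.5],1.445],[-1,[-7.65,-40,3.5],1.445],[-1,[-7.65,-40,3.5],1.445],[-1,[-7.65,-40,3.5],1.445]]'
python3 - <<'E'
from st import *
w=shot("wrist","w7");s=shot("scene","s7");st=status.get_state();print(st["eef_pos"],st["tcp_rot"],st["opening"])
c=np.hstack([w[0][100:340,140:380],s[0][60:300,272:512]])
cv2.imwrite("pics/c7.png",cv2.resize(c,None,fx=1.6,fy=1.6,interpolation=cv2.INTER_CUBIC))
RW=(190,120,330,300)
a=blob(red(w[0],RW));print("red w",a[0],a[2]);b=blob(both(w[0],RW));print(b[2])
RS=(330,60,480,220)
for f in(red,lambda i,r:mask(i,*TE,r)): q=blob(f(s[0],RS));print("scene",q[0],q[2])
E
```

```text
time: 12.6
eef_pos: [0.4736, -0.2227, 0.192]
tcp_rot: [0.767, 0.642, 0.0, 0.001]
contact_force: [-0.9, -1.0, 0.2]
opening: 0.202
[ 0.4735 -0.2228  0.192 ] [0.7669 0.6417 0.0001 0.0006] 0.19846316234685182
red w [255.4824 206.8565] ((256.0, 214.5), (37.0, 48.0), 90.0)
((256.0, 241.5), (91.0, 48.0), 90.0)
scene [395.8361 130.2451] ((396.8764343261719, 130.3424530029297), (26.018898010253906, 11.728050231933594), 2.4895529747009277)
scene [396.9756 119.6358] ((396.2006530761719, 117.88214874267578), (21.21890640258789, 17.268579483032227), 73.61045837402344)
```

View pics/c7.png

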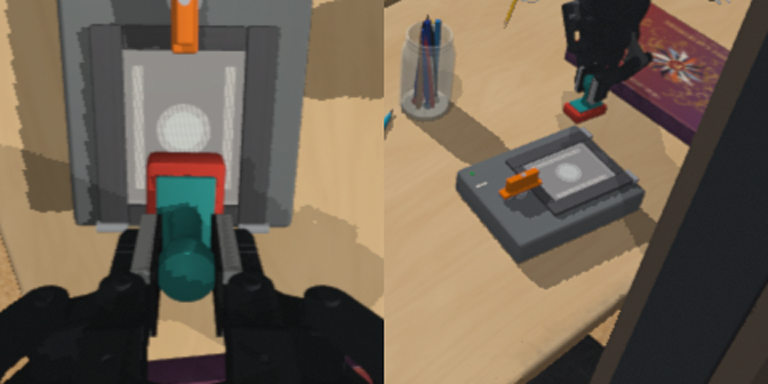

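The wrist half shows the base squared to the glass and the fin across the frame. The scene half shows the stamp hanging upright over the box. I'll check the centring and height numerically.

Run:
```python
from st import *
w=shot("wrist");s=shot("scene");st=status.get_state()
g=cv2.cvtColor(w[0],cv2.COLOR_BGR2GRAY)
c=plane([(140+183.5/1.6,100+129/1.6)],*w[1:],.046)[0]
cs=plane([(272+(569-384)/1.6,60+173/1.6)],*s[1:],.046)[0]
print("circle wrist, scene",c,cs,"two-view",tri([((254.7,180.6),*w[1:]),((387.6,168.1),*s[1:])]))
gl=plane([(140+124/1.6,100+51/1.6),(140+243/1.6,100+51/1.6)],*w[1:],.046);print("glass +y corners",gl)
m=red(w[0],(190,120,330,300));ys,xs=np.nonzero(m)
for y in range(ys.min(),ys.min()+16,2): print(y,xs[ys==y].min(),xs[ys==y].max(),end='; ')
print()
yv=np.array([np.cos(np.radians(79.6)),np.sin(np.radians(79.6))])
for z in(.146,.160):
    p=plane([(256,ys.min())],*w[1:],z)[0];print("front edge if z",z,p,"centre",p[:2]-.023*yv)
ms=red(s[0],(330,60,480,220));k=blob(ms)[1].reshape(-1,2)
h=cv2.approxPolyDP(cv2.convexHull(k),2,True).reshape(-1,2);print("scene red hull",h.tolist())
low=k[k[:,1].argmax()];print("lowest",low, plane([low],*s[1:],.146))
print(tri([(blob(m)[0],*w[1:]),(blob(ms)[0],*s[1:])]),st["eef_pos"])
```

```text
circle wrist, scene [ 0.4725 -0.2213  0.046 ] [ 0.4691 -0.2188  0.046 ] two-view (array([ 0.472 , -0.223 ,  0.0411]), [0.0002999685257629984, 0.0002999685257630269])
glass +y corners [[ 0.4467 -0.168   0.046 ]
 [ 0.5155 -0.1804  0.046 ]]
196 235 275; 198 233 277; 200 233 278; 202 232 279; 204 232 279; 206 232 280; 208 232 279; 210 232 279; 
front edge if z 0.146 [ 0.4773 -0.2019  0.146 ] centre [ 0.4732 -0.2245]
front edge if z 0.16 [ 0.4782 -0.1969  0.16  ] centre [ 0.4741 -0.2195]
scene red hull [[410, 126], [409, 130], [393, 136], [384, 128], [386, 124]]
lowest [392 136] [[ 0.4682 -0.202   0.146 ]]
(array([ 0.4732, -0.2107,  0.1512]), [0.004392217930856238, 0.004392217930856109]) [ 0.4733 -0.2229  0.1917]
```

Run:
```python
from plant import status,ctrl
s=status.get_state();print(s["time"],s["dq"].round(4),s["opening"])
print(ctrl.sign_off())
```

```text
12.8 [-0.0052  0.0026  0.0035 -0.0011 -0.0006  0.0017] 0.196351812197682
the job is handed in; nothing more can be done
None
```

The turnbutton is secured and the stamp is held over the glass. I handed the job in at about 12.8 s on the robot clock, against the 50 s limit. The sign-off gives no verdict.

- **Turnbutton:** I pinched the fin and turned it clockwise by 1.12 rad. Afterwards it measured 79.8°, against 79.6° for the box's long axis, so it lies square across the frame edge to within the measurement. I did this before touching the stamp.
- **Stamp position:** I gripped the stamp by its handle at 30 N. It measured centred at about (0.473, -0.223) over a glass centre of (0.472, -0.223), with the base's long side along the glass to within about 0.01 rad. It looked upright in both views, but I did not measure its tilt.
- **Height:** The underside should be about 100 mm above the glass, based on where the stamp sat in the grip. A two-view check agreed only loosely, within about 5 mm, because its two rays missed each other by 4 mm.
- **Glass height:** The two-view height of the glass came out at 41 mm instead of the stated 46 mm. I used 46 mm.
- **Bystanders:** The arm touched none of them as far as I could see, and those in view looked unmoved. I did not measure each one at the end.

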